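Lay the standing carton down into its stock lane

ROBOT

A 6-joint arm with a two-finger parallel gripper is mounted at the origin on the work surface. World frame = base frame: x ahead of the robot, y to its left, z up, the work surface at z = 0. Lengths are in m, angles in rad, forces in N, time in s.
With the tool pointing down it reaches from about 0.35 to 0.775 m from the base axis. Payload 5.5 kg.
Tool frame: the origin (TCP) lies midway between the tips of the shut fingers; the grasp point (between the pads) lies grasp_offset behind it (grasp_offset is the distance from the TCP to the grasp point, in m); z points along the fingers, y is the line along which they close (so a half turn about z gives the same grasp; the last joint's range is limited). The gripper opens to 85 mm and grips with 20 to 120 N. Pads are 22 mm wide; open, the fingers measure 114 mm over their backs; the gripper's body (76 mm by 85 mm) begins 54 mm behind the grasp point. The pads swing forward as they close: fully open they stand 13 mm farther back than shut.
Start: joints at [1.091, 0.313, 0.046, 1.304, 0, 1.431], TCP at [0.192, 0.542, 0.199] pointing down, gripper open.
Joint ranges: [-2.76, 2.76], [-0.86, 1.69], [-1.03, 1.26], [-2.2, 2.34], [-1.47, 1.5], [-3.14, 3.14]. Speed limits (rad/s): [2.57, 2.57, 3.14, 3.14, 3.14, 3.14].

INTERFACE

Orientations are given as a unit quaternion [w, x, y, z].
In Python, from workcell import * gives the robot as it stands.
- The arm moves only by the tool step_arm, never from a script. Its argument "deltas" is a list of rows, each a list of 7 numbers: the shift along the world's x, y, z in mm, then the turn, a rotation vector about the world's x, y, z in degrees, then the gripper's target within -1 to 1 (fully open at 1, half-way at 0, shut at -1). A call has 1 to 5 rows; each row shifts and turns the commanded pose from where the row before left it; what a row does not reach is not made up. A row lasts 1/10 s, in which the tool goes at most 50 mm and 8.59 degrees, less where a joint would pass 70% of its speed; a pose out of reach is approached as far as the arm can. A call is refused whole if a number of a shift passes 50 or a number of a turn 8.59, either way. A call with a gripper value outside its range is refused whole. The fingers move at their own pace and stop on an object; "newtons" is the grip in N (left out, the last holds). Time passes only in rows, so rows that do not move let the fingers close. It gives the time, the measured TCP pose, the force, the opening and the grip force at its end, in the units of the state.
- get_state(): the state, without advancing time (a new reading comes with each control period).
- read_camera(name): name is "scene" or "top"; returns a dict with "image" (420x560x3 uint8, red, green, blue), "z_map" (420x560 float32, m along the optical axis (not along the pixel's ray), 0 where there is no reading), "K" (3x3 intrinsics, pixels), "world_from_camera" (4x4, takes a point from camera to world coordinates). Camera axes: x right, y down, z forward; pixel columns grow to the right and rows downward; lengths in m; the calibration is good to about 2 mm. A picture is of the moment at which its call begins.
- hand_in(): hands the job in; it is judged then, once.
The state is a dict: "clock": time; "joint_pos": joint angles; "qvel": joint speeds; "tau": joint torques, N m; "tcp_pos": TCP position; "orientation": TCP orientation; "wrist_force": force on the tool from outside, world axes, zero at the start; "ft_torque": the same for the moment, N m; "finger_gap": finger opening in m; "grip_force": force on a finger pad.
Only numpy, scipy, OpenCV 4.12 (cv2) and the standard library are available. Lean on these libraries where they do the work, as an engineer would, in place of code of your own. Each camera call takes 0.05 s, during which the arm holds its last target. There are 200 camera calls.

TASK

The tall carton stands on end at the open front of the stock tray. Without gripping or lifting it, push it over with the fingertips so that it lies down lengthwise in the empty lane straight ahead of it, then push it along the lane until its far end is home against the tray's back stop. Leave the short box, the carton already in the middle lane, the can and the bearing ring where they are.

Things in the scene. Friction and masses are not known exactly. Their poses are not given: they have to be found in the camera images.
- tray: Dark wooden stock tray fixed to the bench, 360 x 328 mm, floor 12 mm thick. Its x axis points along the lanes from the open front to the back, y to their left, z up. Origin at bench height, midway across, 93 mm behind the front edge. The tall carton stands on the bare front apron (tray x = -93 to 47 mm) ahead of one outer lane (either one), the short box ahead of the other; the middle lane is taken.
- tray_stop (a point): Foot of the tray's back stop: on its front face, at the tray floor's top (12 mm above the bench), middle of the middle lane, 255 mm ahead of the tray's origin; axes as the tray. The stop is a wall 50 mm high across all lanes. The three lanes, 96 mm wide, are centred at y = -106, 0 and +106 mm; their 10 mm thick dividers are 30 mm high above the floor and run 208 mm forward from the stop.
- carton_mid (a point): Centre of the tall, loose, rigid cardboard carton, 60 x 60 x 180 mm, 0.3 to 0.65 kg. Its z axis runs along its length from foot to top (up at the start); x and y square to its sides, at the start nearly along the tray's. Pushed at its upper half it tips about its lower far edge without sliding and falls by itself beyond about 20 degrees, then lying roughly 45 mm short of the back stop.
- carton: The same tall carton: centre of its foot face (the 60 x 60 mm end it stands on at the start), 90 mm from its centre, same axes. Once the carton lies in its lane, this end faces the open front, its centre 30 mm above the tray floor.
- stubby: Short cardboard box, 65 x 65 mm and 85 mm high, loose, standing on the apron ahead of the other outer lane; origin at the centre of its underside. To be left alone.
- stocked: Cardboard carton of the same size as the tall one (60 x 60 x 180 mm) that already lies in the middle lane, against or nearly against the back stop; loose. Origin at the centre of its underside, x along its length. To be left alone.
- can: Closed can, 58 mm in diameter, 150 mm high, standing loose on the bench beside the tray (tray +y side); origin at the centre of its underside. To be left alone.
- bearing: Steel bearing ring, 68 mm outer diameter, 20 mm high, lying loose on the bench beside the tray (tray -y side); origin at the centre of its underside. To be left alone.

How it is judged:
At the end, for the whole second after the job is handed in: The tall carton lies flat on its side on the tray floor (within 4 degrees), lengthwise in the outer lane it stood ahead of (centre within 30 mm of the lane's centre line), foot end towards the open front, far end within about 12 mm of the back stop, at rest (angle between carton_mid's own z axis and vertical between 1.5 and 1.64 rad and x of carton_mid in the frame of tray above 0.153 m and x of carton in the frame of tray below 0.1 m and (y of carton_mid in the frame of tray between 0.076 and 0.136 m or y of carton_mid in the frame of tray between -0.136 and -0.076 m) and distance of carton_mid from where it was at the start of the episode below 0.21 m and z of carton_mid in the frame of tray below 0.048 m and linear speed of carton below 0.02 m/s); the robot touches nothing.
It fails at once if the tall carton is lifted: its foot or middle rises higher than tipping takes it (z of carton in the frame of tray above 0.062 m or (z of carton in the frame of tray above 0.032 m and angle between carton_mid's own z axis and vertical below 0.2 rad) or z of carton_mid in the frame of tray above 0.132 m).
It fails at once if the short box standing on the tray is moved more than 20 mm or tipped (distance of stubby from where it was at the start of the episode above 0.02 m or angle between stubby's own z axis and vertical above 0.35 rad).
It fails at once if the carton already stocked in the middle lane is moved more than 20 mm or tipped (distance of stocked from where it was at the start of the episode above 0.02 m or angle between stocked's own z axis and vertical above 0.35 rad).
It fails at once if the can is moved more than 20 mm or tipped (distance of can from where it was at the start of the episode above 0.02 m or angle between can's own z axis and vertical above 0.35 rad).
It fails at once if the bearing ring is moved more than 20 mm or tipped (distance of bearing from where it was at the start of the episode above 0.02 m or angle between bearing's own z axis and vertical above 0.35 rad).
It also fails if it takes over 45 s, if anything falls off the work surface, if the arm or the gripper's body presses on something with over 40 N, if the wrist force passes 120 N, or if a joint passes its speed limit or range.

## Working session

There is one attempt and no reset: what is moved stays moved. The work goes in short steps, Python scripts to look and compute and a tool call to move; the robot and the scene stay as the last step left them, time stands still between calls to the robot, and variables do not carry over. Pictures are saved under pics/ and viewed, at most 10 in all, crops included, and the job is handed in when it is done.

Besides the shell and the picture viewer there is one more tool, called after ">>>" as name(argument=value, ...), one argument or row to a line, values as JSON. step_arm: Moves the arm, as the interface text tells. Its arguments: {"type":"object","properties":{"deltas":{"type":"array","items":{"type":"array","items":{"type":"number"}}},"newtons":{"type":"number"}},"required":["deltas"]}

```bash
mkdir -p pics; cat > h.py <<'E'
from workcell import *
import numpy as np, cv2
def cloud(c):
    z=c["z_map"];K=c["K"];v,u=np.indices(z.shape)
    P=np.stack([(u-K[0,2])/K[0,0]*z,(v-K[1,2])/K[1,1]*z,z],-1)
    T=c["world_from_camera"];W=P@T[:3,:3].T+T[:3,3];W[z==0]=np.nan
    return W
E
python3 - <<'E'
from h import *
s=get_state();print(s)
for n in("top","scene"):
    c=read_camera(n);np.save(n+".npy",cloud(c));cv2.imwrite(f"pics/{n}1.png",c["image"][...,::-1])
    print(n,c["world_from_camera"].round(3).tolist())
E
```

```text
{'clock': 0.0, 'joint_pos': array([1.09145474e+00, 3.14008276e-01, 4.49883069e-02, 1.30360089e+00,
       2.85321390e-06, 1.43118047e+00]), 'qvel': array([-0.00180724, -0.00166487, -0.00130286, -0.0010836 , -0.00041074,
       -0.00020456]), 'tau': array([ 1.12375203e-04, -4.80626321e+01,  2.98533815e+01,  1.94695039e-02,
       -2.36435289e-04, -3.59869318e-06]), 'tcp_pos': array([0.19136033, 0.5416249 , 0.19850826]), 'orientation': array([-2.79200154e-04,  1.69047121e-01,  9.85607548e-01, -8.68490801e-04]), 'wrist_force': array([0.31645333, 0.70162917, 0.39965767]), 'ft_torque': array([ 0.00366578, -0.00594561,  0.00284667]), 'grip_force': 0.0, 'finger_gap': 0.08522250544401486}
top [[-0.0, -0.994, 0.11, 0.527], [-1.0, -0.002, -0.018, 0.02], [0.018, -0.11, -0.994, 1.115], [0.0, 0.0, 0.0, 1.0]]
scene [[-0.337, 0.602, -0.724, 1.571], [0.942, 0.209, -0.265, 0.373], [-0.008, -0.771, -0.637, 0.93], [0.0, 0.0, 0.0, 1.0]]
```

View pics/top1.png

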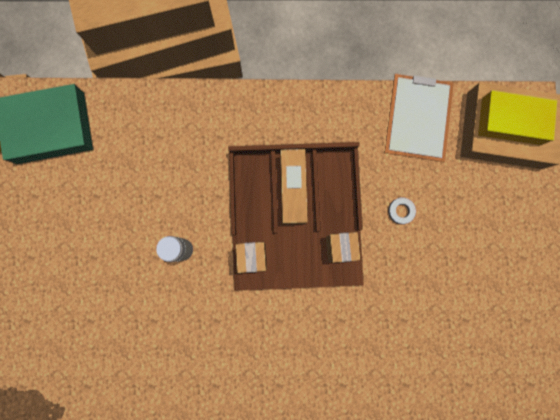

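View pics/scene1.png

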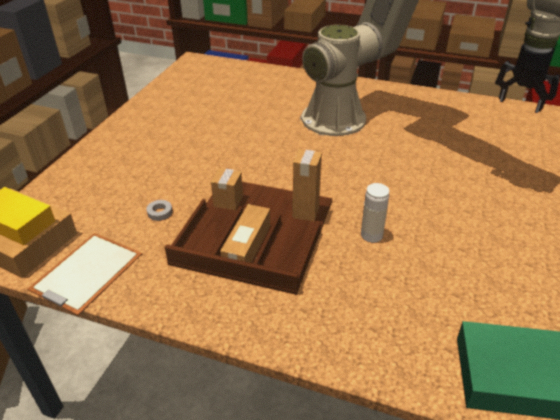

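The top view shows the tray at px (230–362, 143–290). Two box tops stand on the apron at (250,257) and (345,247), the can is at (170,249) and the ring at (402,211). The scene view shows the tall carton on the can's side, with its top at (308,157), so it's ahead of the +y lane.

```bash
python3 - <<'E'
from h import *
W=np.load("top.npy");
def rect(m,l):
    p=W[m][:,:2].astype(np.float32);print(l,len(p),cv2.minAreaRect(p*1000),np.median(W[m][:,2]).round(4))
v,u=np.indices(W.shape[:2]);Z=W[...,2]
def box(a,b,c,d):return (u>=a)&(u<b)&(v>=c)&(v<d)
rect(box(225,285,225,285)&(Z>.17),"tall")
rect(box(315,370,225,275)&(Z>.08),"stubby")
rect(box(275,312,140,235)&(Z>.06)&(Z<.085),"stocked")
rect(box(150,200,225,275)&(Z>.13),"can")
rect(box(380,420,190,230)&(Z>.012),"ring")
rect(box(220,370,135,300)&(Z>.055)&(Z<.067)&(v<160),"stop")
rect(box(220,370,135,300)&(Z>.006)&(Z<.08),"tray")
for n in [(250,285),(250,200),(290,270),(340,180),(233,180),(273,200)]: print(n,W[n[1],n[0]].round(4))
# front edge
for uu in range(240,360,20):
    col=W[:,uu];k=[i for i in range(270,310) if .007<col[i,2]<.02];print(uu,W[max(k),uu].round(4))
for uu in range(240,360,20):
    k=[i for i in range(140,165) if .05<W[i,uu,2]<.07];print(uu,[W[i,uu].round(4).tolist() for i in (min(k),max(k))])
E
```

```text
tall 812 ((522.3829956054688, 64.5132064819336), (60.67427444458008, 60.08633804321289), 3.8778913021087646) 0.1916
stubby 788 ((545.4911499023438, -152.62554931640625), (65.5988540649414, 65.64356231689453), 4.397039413452148) 0.0965
stocked 1905 ((704.1500244140625, -36.310401916503906), (197.13616943359375, 89.9399185180664), 1.8398550748825073) 0.0713
can 530 ((540.2667236328125, 247.89752197265625), (53.6113395690918, 55.42784881591797), 1.562644362449646) 0.1489
ring 410 ((639.9183349609375, -313.84539794921875), (66.70072937011719, 65.7911148071289), 44.8468017578125) 0.0194
stop 673 ((789.5579833984375, -34.16529846191406), (28.40796661376953, 324.98431396484375), 2.0559873580932617) 0.0609
tray 17066 ((637.0662841796875, -30.060775756835938), (400.3038635253906, 381.9151611328125), 4.719696044921875) 0.0124
(250, 285) [0.4523 0.0734 0.015 ]
(250, 200) [0.6674 0.0752 0.0113]
(290, 270) [ 0.4893 -0.0271  0.0117]
(340, 180) [ 0.7204 -0.1577  0.0101]
(233, 180) [0.7138 0.1165 0.0434]
(273, 200) [0.6636 0.0162 0.0427]
240 [0.4396 0.0986 0.0107]
260 [0.442  0.0484 0.0107]
280 [ 0.4421 -0.0018  0.0126]
300 [ 0.4445 -0.0522  0.012 ]
320 [ 0.4468 -0.1028  0.0106]
340 [ 0.4492 -0.1535  0.0102]
240 [[0.7969, 0.0987, 0.0592], [0.786, 0.0991, 0.0514]]
260 [[0.7989, 0.0488, 0.0621], [0.7884, 0.049, 0.0532]]
280 [[0.8001, -0.001, 0.0583], [0.7895, -0.001, 0.0598]]
300 [[0.8016, -0.0507, 0.0633], [0.7621, -0.0501, 0.0698]]
320 [[0.805, -0.1009, 0.061], [0.7947, -0.1019, 0.0511]]
340 [[0.8048, -0.1507, 0.0625], [0.7957, -0.1512, 0.0582]]
```

>>> step_arm(
  deltas=[
    [21,-40,0,0,0,1.95,-1],
    [21,-40,0,0,0,1.95,-1],
    [21,-40,0,0,0,1.95,-1],
    [21,-40,0,0,0,1.95,-1],
    [21,-40,0,0,0,1.95,-1],
  ],
)

```text
clock: 0.6
tcp_pos: [0.2969, 0.3404, 0.1991]
orientation: [-0.0, 0.084, 0.996, -0.0]
wrist_force: [1.6, 0.5, 0.8]
finger_gap: 0.0124
grip_force: 0.0
```

>>> step_arm(
  deltas=[
    [21,-40,0,0,0,1.95,-1],
    [21,-40,0,0,0,1.95,-1],
    [21,-40,0,0,0,1.95,-1],
    [21,-40,0,0,0,1.95,-1],
    [21,-40,0,0,0,1.95,-1],
  ],
)

```text
clock: 1.1
tcp_pos: [0.4019, 0.1404, 0.1993]
orientation: [-0.0, -0.001, 1.0, 0.0]
wrist_force: [0.9, 0.5, 0.8]
finger_gap: 0.0003
grip_force: 0.0
```

>>> step_arm(
  deltas=[
    [16,-27,0,0,0,2,-1],
    [16,-27,-14,0,0,2,-1],
    [16,-26,-15,0,0,0,-1],
    [0,0,-15,0,0,0,-1],
    [0,0,0,0,0,0,-1],
  ],
)

```text
clock: 1.6
tcp_pos: [0.4481, 0.0614, 0.1532]
orientation: [-0.002, -0.034, 0.999, 0.0]
wrist_force: [-0.4, 0.3, 0.5]
finger_gap: 0.0
grip_force: 0.0
```

```bash
python3 - <<'E'
from h import *
for n in("scene",):
    c=read_camera(n);cv2.imwrite(f"pics/{n}2.png",cv2.resize(c["image"][100:310,150:430,::-1],None,fx=2,fy=2))
E
```

```text
(no output)
```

View pics/scene2.png

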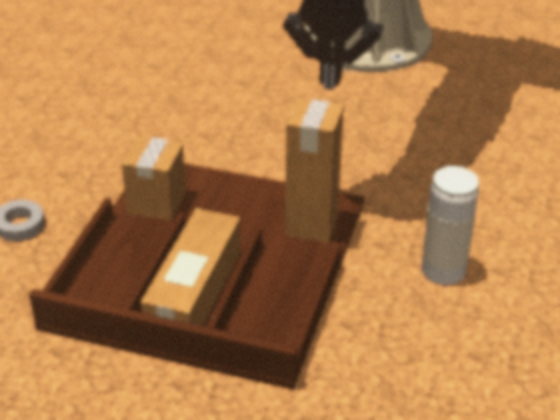

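The shut fingertips (crop px (330,85)) are squarely behind the carton's top (315,115). I'll push now.

>>> step_arm(
  deltas=[
    [15,0.5,2,0,0,0,-1],
    [12,0.5,0,0,0,0,-1],
    [8,0.3,0,0,0,0,-1],
    [8,0.3,0,0,0,0,-1],
    [8,0.3,0,0,0,0,-1],
  ],
)

```text
clock: 2.15
tcp_pos: [0.5025, 0.0647, 0.1618]
orientation: [0.003, -0.036, 0.999, 0.0]
wrist_force: [-7.8, 0.8, 32.3]
finger_gap: -0.0001
grip_force: 14.0
```

>>> step_arm(
  deltas=[
    [10,0.4,0,0,0,0,-1],
    [10,0.4,0,0,0,0,-1],
    [10,0.4,0,0,0,0,-1],
    [10,0.4,0,0,0,0,-1],
    [0,0,0,0,0,0,-1],
  ],
)

```text
clock: 2.65
tcp_pos: [0.5415, 0.0659, 0.1571]
orientation: [-0.0, -0.035, 0.999, 0.0]
wrist_force: [-0.0, -0.1, -0.7]
finger_gap: -0.0002
grip_force: 0.0
```

```bash
python3 - <<'E'
from h import *
for n in("scene",):
    c=read_camera(n);cv2.imwrite(f"pics/{n}3.png",cv2.resize(c["image"][100:310,150:430,::-1],None,fx=2,fy=2))
E
```

```text
(no output)
```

View pics/scene3.png

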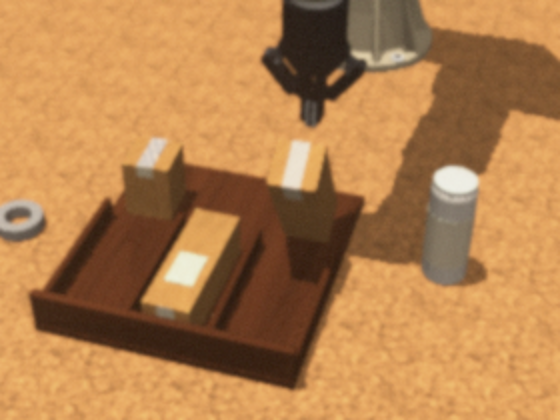

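The carton is mid-fall and leaning forward in the crop, top at px (300,165). The fingers are no longer touching it, so I'll let it settle and retreat.

>>> step_arm(
  deltas=[
    [-20,0,0,0,0,0,-1],
    [-30,0,0,0,0,0,-1],
    [-40,-1,0,0,0,0,-1],
    [-40,-2,0,0,0,0,-1],
    [0,0,0,0,0,0,-1],
  ],
)

```text
clock: 3.2
tcp_pos: [0.4034, 0.0631, 0.1558]
orientation: [-0.004, -0.035, 0.999, 0.0]
wrist_force: [0.4, 0.1, -0.1]
finger_gap: 0.0001
grip_force: 0.0
```

```bash
python3 - <<'E'
from h import *
c=read_camera("scene");cv2.imwrite("pics/scene4.png",cv2.resize(c["image"][100:310,150:430,::-1],None,fx=2,fy=2))
c=read_camera("top");W=cloud(c);v,u=np.indices(W.shape[:2]);Z=W[...,2]
m=(u>225)&(u<272)&(v>150)&(v<285)&(Z>.06)&(Z<.085);print(m.sum(),cv2.minAreaRect(W[m][:,:2].astype(np.float32)*1000),np.percentile(Z[m],[5,50,95]))
E
```

```text
1824 ((654.20068359375, 73.34536743164062), (180.45498657226562, 60.13377380371094), 3.8245153427124023) [0.06800991 0.0714159  0.07447712]
```

View pics/scene4.png

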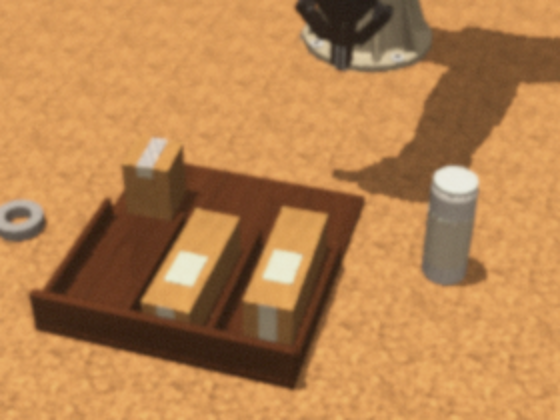

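The carton lies flat in the lane, crop px (248–328, 208–340). Its measured centre is tray x ≈ 0.124, y ≈ 0.113, top at 71 mm, so it needs about 41 mm more. Next I'll lower behind the foot.

>>> step_arm(
  deltas=[
    [25,1,-30,0,0,0,-1],
    [25,1,-30,0,0,0,-1],
    [25,1,-30,0,0,0,-1],
    [25,1,-28,0,0,0,-1],
    [0,0,0,0,0,0,-1],
  ],
)

```text
clock: 3.8
tcp_pos: [0.5118, 0.0665, 0.0348]
orientation: [-0.002, -0.035, 0.999, 0.0]
wrist_force: [-0.9, 1.5, -0.4]
finger_gap: 0.0005
grip_force: 0.0
```

>>> step_arm(
  deltas=[
    [20,1,0,0,0,0,-1],
    [15,0.5,0,0,0,0,-1],
    [10,0.4,0,0,0,0,-1],
    [8,0.3,0,0,0,0,-1],
    [8,0.3,0,0,0,0,-1],
  ],
)

```text
clock: 4.3
tcp_pos: [0.57, 0.0692, 0.0394]
orientation: [-0.002, -0.035, 0.999, 0.0]
wrist_force: [-5.6, 0.4, 3.6]
finger_gap: 0.0002
grip_force: 3.4
```

In contact now (about 6 N); about 24 mm to go.

>>> step_arm(
  deltas=[
    [6,0.2,0,0,0,0,-1],
    [6,0.2,0,0,0,0,-1],
    [4,0.1,0,0,0,0,-1],
    [2,0,0,0,0,0,-1],
    [0,0,0,0,0,0,-1],
  ],
)

```text
clock: 4.8
tcp_pos: [0.59, 0.0697, 0.0395]
orientation: [0.0, -0.035, 0.999, 0.0]
wrist_force: [-3.3, -0.3, 1.9]
finger_gap: -0.0002
grip_force: 1.6
```

```bash
cat > m.py <<'E'
from h import *
c=read_camera("top");W=cloud(c);v,u=np.indices(W.shape[:2]);Z=W[...,2]
m=(u>225)&(u<272)&(v>158)&(v<285)&(Z>.0665)&(Z<.078);print(m.sum(),cv2.minAreaRect(W[m][:,:2].astype(np.float32)*1000))
for uu in (245,250,255): print(uu,[(i,W[i,uu,0].round(4),Z[i,uu].round(4)) for i in range(142,160)])
cv2.imwrite("pics/top%d.png"%(get_state()["clock"]*100),cv2.resize(c["image"][135:295,215:375,::-1],None,fx=3,fy=3)); print(get_state()["tcp_pos"],get_state()["wrist_force"])
E
python3 m.py; ls pics
```

```text
514 ((735.1663818359375, 78.90989685058594), (53.58684539794922, 61.345985412597656), 0.4876137673854828)
245 [(142, np.float64(0.8239), np.float64(-0.0041)), (143, np.float64(0.8201), np.float64(0.0002)), (144, np.float64(0.818), np.float64(-0.0021)), (145, np.float64(0.8148), np.float64(-0.0001)), (146, np.float64(0.7956), np.float64(0.0646)), (147, np.float64(0.7929), np.float64(0.0652)), (148, np.float64(0.7905), np.float64(0.0646)), (149, np.float64(0.7892), np.float64(0.0595)), (150, np.float64(0.7866), np.float64(0.0598)), (151, np.float64(0.787), np.float64(0.0479)), (152, np.float64(0.7864), np.float64(0.0394)), (153, np.float64(nan), np.float64(nan)), (154, np.float64(0.7738), np.float64(0.0712)), (155, np.float64(0.7713), np.float64(0.071)), (156, np.float64(0.7685), np.float64(0.0722)), (157, np.float64(0.7659), np.float64(0.0727)), (158, np.float64(0.7644), np.float64(0.0682)), (159, np.float64(0.7609), np.float64(0.0728))]
250 [(142, np.float64(0.8229), np.float64(-0.0002)), (143, np.float64(0.8213), np.float64(-0.0042)), (144, np.float64(0.8175), np.float64(0.0001)), (
[... 983 characters left out ...]
)), (148, np.float64(0.791), np.float64(0.063)), (149, np.float64(0.7893), np.float64(0.0595)), (150, np.float64(0.7881), np.float64(0.0543)), (151, np.float64(0.787), np.float64(0.0483)), (152, np.float64(0.7872), np.float64(0.0366)), (153, np.float64(0.7766), np.float64(0.0703)), (154, np.float64(0.774), np.float64(0.0706)), (155, np.float64(0.7711), np.float64(0.0723)), (156, np.float64(0.7684), np.float64(0.0733)), (157, np.float64(0.7666), np.float64(0.0703)), (158, np.float64(0.7641), np.float64(0.0699)), (159, np.float64(0.7616), np.float64(0.0702))]
[0.58997322 0.0696424  0.03950259] [-2.23648358 -0.54904074  0.64146185]
scene1.png
scene2.png
scene3.png
scene4.png
top1.png
top484.png
```

The gap to the stop is still about 9 mm, with the stop face at x = 0.787 and the carton's end at about 0.777. I'll push on gently.

>>> step_arm(
  deltas=[
    [4,0.1,0,0,0,0,-1],
    [3,0.1,0,0,0,0,-1],
    [2,0,0,0,0,0,-1],
    [1,0,0,0,0,0,-1],
    [0,0,0,0,0,0,-1],
  ],
)

```text
clock: 5.35
tcp_pos: [0.5999, 0.0699, 0.0395]
orientation: [0.0, -0.035, 0.999, 0.0]
wrist_force: [-4.3, -0.4, 1.8]
finger_gap: 0.0001
grip_force: 2.3
```

>>> step_arm(
  deltas=[
    [1,0,0,0,0,0,-1],
    [1,0,0,0,0,0,-1],
    [0,0,0,0,0,0,-1],
  ],
)

```text
clock: 5.65
tcp_pos: [0.6004, 0.0699, 0.0393]
orientation: [-0.001, -0.035, 0.999, 0.0]
wrist_force: [-6.8, 0.3, 5.2]
finger_gap: -0.0001
grip_force: 4.4
```

The TCP moved only 0.5 mm of the 2 mm commanded, so the carton is against the stop. I'll back off and check.

>>> step_arm(
  deltas=[
    [-10,0,0,0,0,0,-1],
    [-40,0,0,0,0,0,-1],
    [-50,0,0,0,0,0,-1],
    [-40,0,20,0,0,0,-1],
    [-20,0,45,0,0,0,-1],
  ],
)

```text
clock: 6.15
tcp_pos: [0.434, 0.0701, 0.1009]
orientation: [-0.005, -0.035, 0.999, 0.0]
wrist_force: [1.4, -0.1, 0.9]
finger_gap: -0.0001
grip_force: 0.0
```

>>> step_arm(
  deltas=[
    [0,0,45,0,0,0,-1],
    [0,0,0,0,0,0,-1],
  ],
)

```text
clock: 6.35
tcp_pos: [0.446, 0.0699, 0.1557]
orientation: [0.007, -0.035, 0.999, -0.0]
wrist_force: [1.0, -0.2, -0.7]
finger_gap: -0.0001
grip_force: 0.0
```

```bash
python3 m.py | grep -v '^2[45]'; cp pics/top6*.png pics/last.png
```

```text
1551 ((684.5921630859375, 74.12025451660156), (157.17100524902344, 59.945701599121094), 4.0897393226623535)
[0.44508073 0.06986338 0.15304589] [ 0.04698967 -0.0454039  -1.08717482]
```

View pics/last.png

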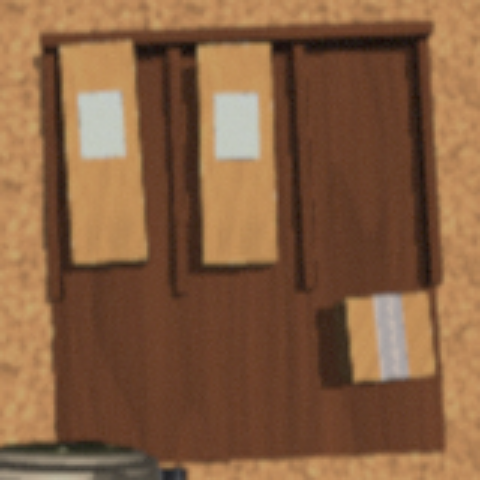

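The carton (crop px (60–147, 40–265)) is against the stop. Its foot is at x ≈ 0.606, which puts its centre at tray x ≈ 0.165. The stocked carton and the short box haven't moved.

```bash
python3 -c "
from workcell import *
print(hand_in())"
```

```text
the job is handed in; nothing more can be done
None
```

The tall carton was pushed over into the +y lane and lies flat and home against the back stop; nothing else was touched, and the job was handed in at about 6.4 s (no verdict was returned).

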